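Snap the sorting box lid shut

ROBOT

A 6-joint arm with a two-finger parallel gripper is mounted at the origin on the work surface. World frame = base frame: x ahead of the robot, y to its left, z up, the work surface at z = 0. Lengths are in m, angles in rad, forces in N, time in s.
With the tool pointing down it reaches from about 0.35 to 0.975 m from the base axis. Payload 4.9 kg.
Tool frame: the origin (TCP) lies at the very end of the fingers, on their centre line; the grasp point (between the pads) lies 19 mm behind it (pinch_z is the distance from the TCP to the grasp point, in m); z points along the fingers, y is the line along which they close (so a half turn about z gives the same grasp; the last joint's range is limited). The gripper opens to 85 mm and grips with 20 to 120 N. Pads are 22 mm wide; open, the fingers measure 114 mm over their backs; the gripper's body (76 mm by 85 mm) begins 54 mm behind the grasp point. The pads swing forward as they close: fully open they stand 13 mm farther back than shut.
Start: joints at [-1.351, 0.053, 1.613, -0, 1.476, -0.119], TCP at [0.208, -0.589, 0.231] pointing down, gripper open.
Joint ranges: [-3.01, 3.01], [-1.01, 2.22], [0.06, 2.58], [-1.02, 4.17], [0.09, 2.62], [-3.14, 3.14]. Speed limits (rad/s): [2.57, 2.57, 3.14, 3.14, 3.14, 3.14].

INTERFACE

Orientations are given as a unit quaternion [w, x, y, z].
In Python, from plant import * gives the robot as it stands. The module is installed in compiled form; this text tells all that it offers.
- The arm moves only by the tool play_rows, never from a script. Its arguments are lists of equal length, an entry for each row: "linear": the shift along the world's x, y, z in m, a list of three; "turn": the turn about the world's z in degrees. A call has 1 to 8 rows; each row shifts and turns the commanded pose from where the row before left it; what a row does not reach is not made up. A row lasts 1/8 s, in which the tool goes at most 62.5 mm and 10.7 degrees, less where a joint would pass 70% of its speed; a pose out of reach is approached as far as the arm can. A call is refused whole if a number of a shift passes 0.0625 or a number of a turn 10.7, either way. A call with a gripper value outside its range is refused whole. "hand" is the finger opening in m, from 0 to 0.0854, set as the call begins (left out, the last holds). The fingers move at their own pace and stop on an object; the grip force is fixed at half the most. Time passes only in rows, so rows that do not move let the fingers close. It gives the time, the measured TCP pose, the force, the opening and the grip force at its end, in the units of the state.
- state(): the state, without advancing time (a new reading comes with each control period).
- grab_frame(name): name is "scene" or "top" or "wrist"; returns the picture (400x640x3 uint8, red, green, blue); there is no depth.
- camera_info(name): a dict with "camera_matrix" (3x3 intrinsics, pixels), "origin" and "attitude" of the camera in the world; the wrist camera has in their place "mount" (4x4, takes a point from camera to tool coordinates, whose origin is the TCP and whose axes are the flange's). Camera axes: x right, y down, z forward; pixel columns grow to the right and rows downward; lengths in m; the calibration is good to about 2 mm. A picture is of the moment at which its call begins: read the wrist's pose just before it. camera_info takes no time and is no camera call.
- job_done(): hands the job in; it is judged then, once.
Trained networks look in the newest picture that a camera, given by its name, has taken for a name from the list of things; names that differ only in an ending like _2 or _b are one class to them, and where a whole thing is asked for, a point or a joint stands for the part that bears it (a point fixed in the world has none). Each returns a list of dicts, best first, with "p" (0 to 1); they miss things now and then, are a little off and sometimes report something else, mostly with a low value. They report only what shows in the picture. A call takes as long as a camera call.
- trace(camera, thing): "region" (400x640 bool, what is visible of it) and "location" ([column, row] in pixels, amid what is visible of it).
The state is a dict: "time": time; "joint_pos": joint angles; "joint_vel": joint speeds; "joint_efforts": joint torques, N m; "tool_pos": TCP position; "tool_rot": TCP orientation; "contact_force": force on the tool from outside, world axes, zero at the start; "ft_torque": the same for the moment, N m; "gripper_width": opening from 0.0 (shut) to 1.0 (fully open); "grasp_force": force on a finger pad.
Only numpy, scipy, OpenCV 4.12 (cv2) and the standard library are available. Lean on these libraries where they do the work, as an engineer would, in place of code of your own. Each camera call takes 0.05 s, during which the arm holds its last target. There are 200 camera calls.

TASK

The lid of the white puzzle-piece sorting box is only laid on: press down the four grey rim sections, one along each side, with a fingertip until every one has clicked fully shut. Only press: do not lift, tip or push the box out of its place, leave the acrylic cover and the things around it alone, and finish clear of everything.

Things in the scene. Friction and masses are not known exactly. Their poses are not given: they have to be found in the camera images.
- box_top (a point): Middle of the white sorting box, 60 mm above its underside, level with the rim sections' tops once shut. Loose box, about 1.3 kg, 150 (its x) by 200 mm (its y). x points away from the robot at yaw 0, z up; turned up to 0.65 rad. Its lid: clear window recessed to 46 mm above the underside, four fixed white corner blocks 22 mm square, 58 mm high, and between them four grey rim sections, one a side.
- mat: Birch puzzle mat board, fixed on the table, 480 (x) by 740 (y) by 12 mm, with aluminium rails 10 mm high on its near and far edges. The sorting box stands on it. Origin: centre of its underside.
- press_near (a point): Centre of the top face of the grey rim section on the robot's side (box -x) of the sorting box, 64 mm to box -x of the box's middle; flat top 22 x 150 mm (150 along box y), 12 mm thick. Moves down with the section; its axes are the box's. Top 68 mm above the box's underside when up, 60 mm when shut.
- rim_near (a joint): How far that section is pressed down, m: 0 up (open), 0.008 fully shut. It is a snap: about 5 N must be overcome to start it, less as it goes; past half-way it clicks down by itself and stays, and let go earlier it springs up again.
- press_far (a point): Centre of the top face of the grey rim section on the far side (box +x) of the sorting box, 64 mm to box +x of the box's middle; flat top 22 x 150 mm (150 along box y), 12 mm thick. Moves down with the section; its axes are the box's. Top 68 mm above the box's underside when up, 60 mm when shut.
- rim_far (a joint): How far that section is pressed down, m: 0 up (open), 0.008 fully shut. It is a snap: about 5 N must be overcome to start it, less as it goes; past half-way it clicks down by itself and stays, and let go earlier it springs up again.
- press_left (a point): Centre of the top face of the grey rim section on the left side (box +y) of the sorting box, 89 mm to box +y of the box's middle; flat top 100 x 22 mm (100 along box x), 12 mm thick. Moves down with the section; its axes are the box's. Top 68 mm above the box's underside when up, 60 mm when shut.
- rim_left (a joint): How far that section is pressed down, m: 0 up (open), 0.008 fully shut. It is a snap: about 5 N must be overcome to start it, less as it goes; past half-way it clicks down by itself and stays, and let go earlier it springs up again.
- press_right (a point): Centre of the top face of the grey rim section on the right side (box -y) of the sorting box, 89 mm to box -y of the box's middle; flat top 100 x 22 mm (100 along box x), 12 mm thick. Moves down with the section; its axes are the box's. Top 68 mm above the box's underside when up, 60 mm when shut.
- rim_right (a joint): How far that section is pressed down, m: 0 up (open), 0.008 fully shut. It is a snap: about 5 N must be overcome to start it, less as it goes; past half-way it clicks down by itself and stays, and let go earlier it springs up again.
- cover (a joint): The clear acrylic cover of the mat board, 472 x 230 x 4 mm, its top about 26 mm above the table, with an 8 mm aluminium strip on its edge; it lies on the rails over the left (+y) end of the board. m: 0 as found, grows as it slides to the right (-y). To be left alone.
- loupe: Brass loupe, 36 mm across, 40 mm high, loose, standing on the mat to the right of the sorting box, about 50 mm from it. Origin: centre of its underside. To be left alone.
- glue: Small white glue bottle, 32 mm across, 75 mm high, loose, standing on the mat just beyond the sorting box, 35 mm or more from it. Origin: centre of its underside. To be left alone.
- sharpener: Aluminium pencil sharpener, 40 x 26 x 22 mm, loose, on the mat just in front of the sorting box's near side, towards its left. Origin: centre of its underside. To be left alone.
- tumbler: Glass tumbler, 74 mm across, 100 mm high, with pencils up to 180 mm above the table, loose, on the table to the right of the mat. Origin: centre of its underside. To be left alone.
- tin: Round green tin, 88 mm across, 74 mm high, loose, on the table to the right of the mat. Origin: centre of its underside. To be left alone.
- mug: White mug, 80 mm across, 92 mm high, loose, on the table to the right of the mat. Origin: centre of its underside. To be left alone.

How it is judged:
By the outcome, as a careful person would: the job done as asked, in the order asked, and still so for the second after the job is handed in, with the robot touching nothing.
It also fails if it takes over 48 s, if anything falls off the work surface, if the arm or the gripper's body presses on something with over 40 N, if the wrist force passes 120 N, or if a joint passes its speed limit or range.

## Working session

There is one attempt and no reset: what is moved stays moved. The work goes in short steps, Python scripts to look and compute and a tool call to move; the robot and the scene stay as the last step left them, time stands still between calls to the robot, and variables do not carry over. Pictures are saved under pics/ and viewed, at most 10 in all, crops included, and the job is handed in when it is done.

Besides the shell and the picture viewer there is one more tool, called after "Request:" in YAML: its name, and indented under it one key for each argument. play_rows: Moves the arm, as the interface text tells. Its arguments: {"type":"object","properties":{"linear":{"type":"array","items":{"type":"array","items":{"type":"number"}}},"turn":{"type":"array","items":{"type":"number"}},"hand":{"type":"number"}},"required":["linear","turn"]}

```bash
mkdir -p pics; cat > h.py <<'E'
from plant import *
import numpy as np, cv2
def ray(cam,px):
    i=camera_info(cam);K=np.array(i["camera_matrix"]);
    A=np.array(i["attitude"]);o=np.array(i["origin"])
    if A.shape!=(3,3):
        from scipy.spatial.transform import Rotation as R
        A=R.from_quat([A[1],A[2],A[3],A[0]]).as_matrix()
    d=A@np.linalg.solve(K,np.array([px[0],px[1],1.]));return o,d
def at_z(cam,px,z):
    o,d=ray(cam,px);return o+d*(z-o[2])/d[2]
def save(cam,n):
    f=grab_frame(cam);cv2.imwrite("pics/"+n,f[:,:,::-1]);return f
E
python3 - <<'E'
from h import *
s=state();print(s)
for c in("top","scene"):
    i=camera_info(c);print(i)
    save(c,c+"0.png")
    for t,z in(("box_top",.072),("press_near",.08),("press_far",.08),("press_left",.08),("press_right",.08),("glue",.05),("loupe",.04),("sharpener",.025),("tumbler",.1)):
        for r in trace(c,t)[:2]:
            print(c,t,round(r["p"],2),np.round(r["location"],1),r["region"].sum(),np.round(at_z(c,r["location"],z),4))
E
```

```text
{'time': 0.0, 'joint_pos': array([-1.35099046e+00,  5.33382601e-02,  1.61429204e+00,  8.67765688e-06,
        1.47597332e+00, -1.19030670e-01]), 'joint_vel': array([ 5.46875404e-05,  1.03995187e-03, -1.72460230e-04, -8.37446496e-05,
        7.33335844e-04,  3.38351128e-04]), 'joint_efforts': array([-3.60304948e-04, -3.93691921e+01, -3.70173848e+01, -9.65873483e-05,
        7.15765374e-03, -8.20888232e-06]), 'tool_pos': array([ 0.20759345, -0.58886533,  0.23007571]), 'tool_rot': array([-1.00442432e-03,  9.85682591e-01,  1.68608480e-01, -4.63289938e-05]), 'contact_force': array([ 0.16402123, -0.21479121, -0.19655022]), 'ft_torque': array([-0.00793282, -0.00664351,  0.01662913]), 'grasp_force': 0.0, 'gripper_width': 1.00280345487017}
{'camera_matrix': array([[392.45418685,   0.        , 312.4550419 ],
       [  0.        , 392.45418685, 200.80146501],
       [  0.        ,   0.        ,   1.        ]]), 'origin': array([ 0.45526514, -0.02858417,  1.162604  ]), 'attitude': array([-0.02854017,  0.70795615, -0.70479197,  0.0353813 ])}
top box_top 0.65 [335.4 207.5] 3823 [ 0.5357 -0.103   0
[... 867 characters left out ...]
array([-0.27161407,  0.52002125,  0.72064064, -0.36943302])}
scene box_top 0.57 [282.6 198. ] 4296 [ 0.5798 -0.0913  0.072 ]
scene press_near 0.63 [276.5 174.6] 438 [ 0.4964 -0.1411  0.08  ]
scene press_far 0.62 [291.7 200.2] 545 [ 0.5918 -0.0631  0.08  ]
scene press_far 0.48 [198.3 145.5] 824 [ 0.4203 -0.4205  0.08  ]
scene press_left 0.7 [315.1 184. ] 227 [ 0.5067 -0.0317  0.08  ]
scene press_right 0.77 [245.6 192.2] 252 [ 0.5965 -0.1817  0.08  ]
scene glue 0.64 [286.8 230.5] 341 [ 0.6671 -0.0475  0.05  ]
scene loupe 0.53 [217.7 208.3] 251 [ 0.6309 -0.2451  0.04  ]
scene tumbler 0.84 [176.9 154.5] 1255 [ 0.5174 -0.4244  0.1   ]
scene tumbler 0.32 [278.1 178. ] 486 [ 0.5396 -0.1182  0.1   ]
```

```bash
python3 - <<'E'
from h import *
f=cv2.imread("pics/top0.png");c=f[130:290,270:430]
cv2.imwrite("pics/c1.png",cv2.resize(c,None,fx=3.7,fy=3.7,interpolation=cv2.INTER_CUBIC))
E
```

```text
(no output)
```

View pics/c1.png

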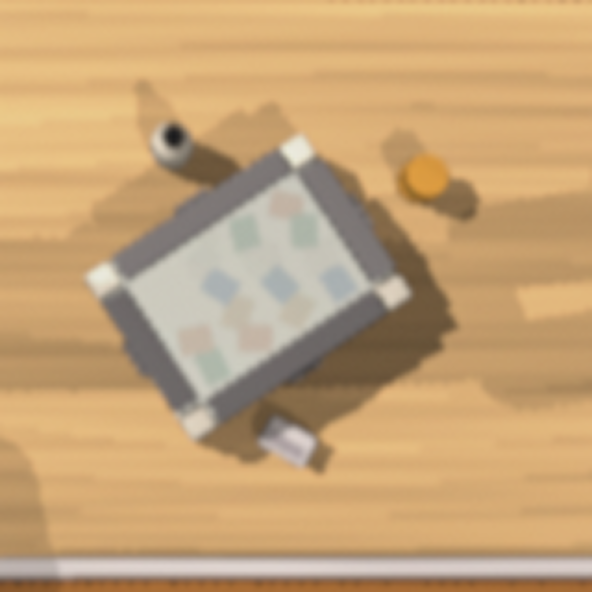

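View pics/scene0.png

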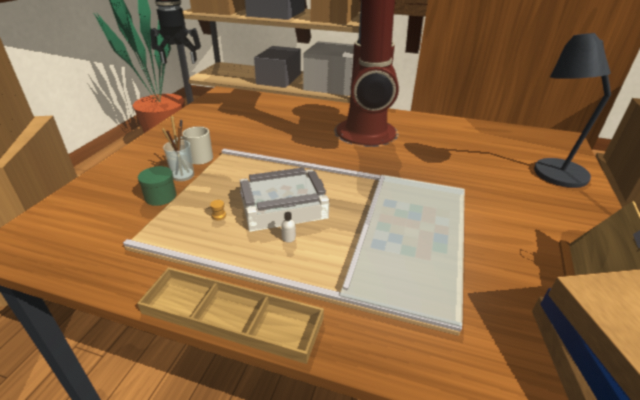

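```bash
python3 - <<'E'
from h import *
# far-right, near-right, near-left, far-left
P=np.array([[297,151],[393,291],[199,422],[103,278]])
W=np.array([at_z("top",((p+.5)/3.7-.5+[270,130]),.07)[:2] for p in P])
print(W,W.mean(0))
B=np.array([[64,-89],[-64,-89],[-64,89],[64,89]])/1000
M,_=cv2.estimateAffinePartial2D(B,W);print(M,np.hypot(M[0,0],M[1,0]),np.degrees(np.arctan2(M[1,0],M[0,0])))
E
```

```text
[[ 0.64077814 -0.14415878]
 [ 0.53423876 -0.2162641 ]
 [ 0.43527689 -0.06980598]
 [ 0.54303363  0.00282023]] [ 0.53833186 -0.10685216]
[[ 0.82863552 -0.55691282  0.53833184]
 [ 0.55691282  0.82863552 -0.10685216]] 0.9983930699014931 33.90442302062654
```

Request:
play_rows:
  linear:
    - [0.04, 0.06, 0.01]
    - [0.04, 0.06, 0.01]
    - [0.04, 0.06, 0]
    - [0.04, 0.06, 0]
    - [0.04, 0.06, 0]
    - [0.04, 0.06, 0]
    - [0.04, 0.06, 0]
    - [0.03, 0.05, 0]
  turn: [1.7, 1.7, 1.7, 1.7, 1.7, 1.7, 1.7, 1.7]
  hand: 0

```text
time: 2.0
tool_pos: [0.4807, -0.1745, 0.2488]
tool_rot: [0.0, 0.959, 0.285, 0.0]
contact_force: [1.2, -1.0, 1.0]
gripper_width: 0.003
grasp_force: 0.0
```

```bash
cat >> h.py <<'E'
def wrist():
    from scipy.spatial.transform import Rotation as R
    s=state();q=s["tool_rot"];i=camera_info("wrist")
    T=np.eye(4);T[:3,:3]=R.from_quat([q[1],q[2],q[3],q[0]]).as_matrix();T[:3,3]=s["tool_pos"]
    return s,T@np.array(i["mount"]),np.array(i["camera_matrix"])
E
python3 - <<'E'
from h import *
s,T,K=wrist();print(s["time"],s["tool_pos"],s["contact_force"])
f=save("wrist","w1.png").copy()
c=np.array([.5383,-.1069]);a=np.radians(33.9);R2=np.array([[np.cos(a),-np.sin(a)],[np.sin(a),np.cos(a)]])
V=np.linalg.inv(T)
for b,z in[((.064,.089),.07),((-.064,.089),.07),((.064,-.089),.07),((-.064,-.089),.07),((-.064,0),.08),((.064,0),.08),((0,.089),.08),((0,-.089),.08)]:
    p=V@np.r_[c+R2@b,z,1];u=K@p[:3];u=u[:2]/u[2];print(b,u.round(1))
    if abs(u).max()<2000: cv2.drawMarker(f,tuple(int(v) for v in u),(255,0,0),0,12,1)
cv2.imwrite("pics/w1m.png",f[:,:,::-1])
E
```

```text
2.0 [ 0.48068643 -0.1745285   0.24884924] [ 1.21693599 -1.02385778  1.00411462]
(0.064, 0.089) [192.9  10.6]
(-0.064, 0.089) [211.3 155.9]
(0.064, -0.089) [397.2   7.5]
(-0.064, -0.089) [389.4 153.4]
(-0.064, 0) [299.6 156.7]
(0.064, 0) [293.9   6.4]
(0, 0.089) [198.9  88.2]
(0, -0.089) [395.3  85.4]
```

View pics/w1m.png

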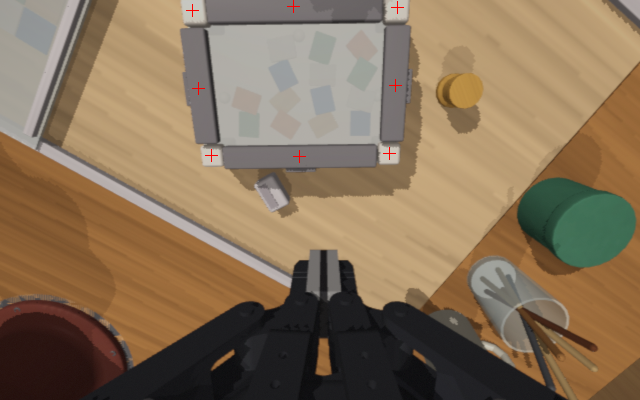

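Request:
play_rows:
  linear:
    - [0.0045, 0.032, 0]
    - [0, 0, -0.03]
    - [0, 0, -0.05]
    - [0, 0, -0.05]
    - [0, 0, -0.025]
    - [0, 0, 0]
    - [0, 0, 0]
  turn: [0.8, 0, 0, 0, 0, 0, 0]

```text
time: 2.92
tool_pos: [0.4852, -0.145, 0.095]
tool_rot: [0.001, 0.957, 0.291, 0.001]
contact_force: [0.1, -0.1, -0.3]
gripper_width: -0.0
grasp_force: 0.0
```

Request:
play_rows:
  linear:
    - [0, 0, -0.008]
    - [0, 0, -0.004]
    - [0, 0, -0.003]
    - [0, 0, -0.003]
    - [0, 0, -0.003]
    - [0, 0, 0]
  turn: [0, 0, 0, 0, 0, 0]

```text
time: 3.68
tool_pos: [0.4842, -0.1444, 0.0722]
tool_rot: [-0.0, 0.957, 0.291, -0.0]
contact_force: [0.3, -0.3, 1.3]
gripper_width: -0.003
grasp_force: 0.0
```

Request:
play_rows:
  linear:
    - [0, 0, -0.0015]
    - [0, 0, -0.001]
    - [0, 0, 0]
  turn: [0, 0, 0]

```text
time: 4.05
tool_pos: [0.4843, -0.1445, 0.0719]
tool_rot: [-0.0, 0.957, 0.291, -0.001]
contact_force: [-6.3, 2.9, 12.2]
gripper_width: 0.004
grasp_force: 6.4
```

Request:
play_rows:
  linear:
    - [0, 0, 0.03]
    - [0, 0, 0.02]
    - [0.035, 0.024, 0]
    - [0.036, 0.024, 0]
    - [0.035, 0.024, 0]
    - [0, 0, -0.02]
    - [0, 0, -0.006]
    - [0, 0, 0]
  turn: [0, 0, 0, 0, 0, 0, 0, 0]

```text
time: 5.05
tool_pos: [0.5885, -0.0728, 0.0923]
tool_rot: [-0.001, 0.957, 0.29, -0.001]
contact_force: [-0.3, 0.4, 0.4]
gripper_width: -0.004
grasp_force: 0.0
```

Request:
play_rows:
  linear:
    - [0, 0, -0.008]
    - [0, 0, -0.005]
    - [0, 0, -0.004]
    - [0, 0, -0.003]
    - [0, 0, -0.003]
    - [0, 0, -0.0005]
    - [0, 0, 0]
  turn: [0, 0, 0, 0, 0, 0, 0]

```text
time: 5.92
tool_pos: [0.5904, -0.0724, 0.072]
tool_rot: [-0.0, 0.957, 0.291, -0.0]
contact_force: [-5.2, 1.0, 8.5]
gripper_width: 0.001
grasp_force: 4.4
```

Request:
play_rows:
  linear:
    - [0, 0, 0.03]
    - [0, 0, 0.02]
    - [-0.034, 0.013, 0]
    - [-0.034, 0.013, 0]
    - [-0.034, 0.013, 0]
    - [0, 0, -0.02]
    - [0, 0, -0.006]
    - [0, 0, 0]
  turn: [0, 0, 0, 0, 0, 0, 0, 0]

```text
time: 6.92
tool_pos: [0.4883, -0.0335, 0.0943]
tool_rot: [-0.0, 0.957, 0.291, -0.0]
contact_force: [0.2, -0.3, -0.8]
gripper_width: 0.0
grasp_force: 0.0
```

Request:
play_rows:
  linear:
    - [0, 0, -0.008]
    - [0, 0, -0.005]
    - [0, 0, -0.004]
    - [0, 0, -0.003]
    - [0, 0, -0.003]
    - [0, 0, -0.001]
    - [0, 0, 0]
  turn: [0, 0, 0, 0, 0, 0, 0]

```text
time: 7.8
tool_pos: [0.4883, -0.0334, 0.0719]
tool_rot: [-0.0, 0.957, 0.291, -0.0]
contact_force: [-5.5, 0.6, 10.4]
gripper_width: -0.0
grasp_force: 5.3
```

Right: delta (0.099, -0.147).

Request:
play_rows:
  linear:
    - [0, 0, 0.03]
    - [0, 0, 0.02]
    - [0.033, -0.049, 0]
    - [0.033, -0.049, 0]
    - [0.033, -0.049, 0]
    - [0, 0, -0.02]
    - [0, 0, -0.006]
    - [0, 0, 0]
  turn: [0, 0, 0, 0, 0, 0, 0, 0]

```text
time: 8.8
tool_pos: [0.5858, -0.1788, 0.0929]
tool_rot: [-0.001, 0.957, 0.291, -0.001]
contact_force: [-0.1, -0.1, 0.1]
gripper_width: -0.004
grasp_force: 0.0
```

Request:
play_rows:
  linear:
    - [0, 0, -0.008]
    - [0, 0, -0.005]
    - [0, 0, -0.004]
    - [0, 0, -0.003]
    - [0, 0, -0.003]
    - [0, 0, -0.001]
    - [0, 0, 0]
  turn: [0, 0, 0, 0, 0, 0, 0]

```text
time: 9.68
tool_pos: [0.5874, -0.1805, 0.072]
tool_rot: [-0.0, 0.957, 0.291, -0.0]
contact_force: [-3.9, 0.3, 8.8]
gripper_width: -0.001
grasp_force: 4.3
```

Request:
play_rows:
  linear:
    - [0, 0, 0.04]
    - [0, 0, 0.05]
    - [0, 0, 0.05]
    - [-0.04, 0, 0.04]
    - [-0.05, 0, 0]
    - [-0.05, 0, 0]
    - [0, 0, 0]
    - [0, 0, 0]
  turn: [0, 0, 0, 0, 0, 0, 0, 0]

```text
time: 10.68
tool_pos: [0.4476, -0.1806, 0.2506]
tool_rot: [0.0, 0.957, 0.291, 0.0]
contact_force: [0.4, 0.6, 0.9]
gripper_width: -0.001
grasp_force: 0.0
```

```bash
python3 - <<'E'
from h import *
a=save("wrist","w2.png");s=state();print(s["time"],s["tool_pos"],s["contact_force"])
b=save("scene","scene1.png")
x=cv2.imread("pics/scene0.png")[155:255,200:350];y=b[155:255,200:350,::-1]
x=cv2.resize(x,None,fx=2.6,fy=2.6,interpolation=2);y=cv2.resize(y,None,fx=2.6,fy=2.6,interpolation=2)
w=cv2.resize(a[:260,130:530,::-1],(520,338))
cv2.imwrite("pics/cmp.png",np.vstack([np.hstack([x,y]),cv2.copyMakeBorder(w,0,0,0,260,0)])[:598])
E
```

```text
10.725 [ 0.44793358 -0.18062547  0.25069796] [0.27579479 0.18972124 0.07524258]
```

View pics/cmp.png

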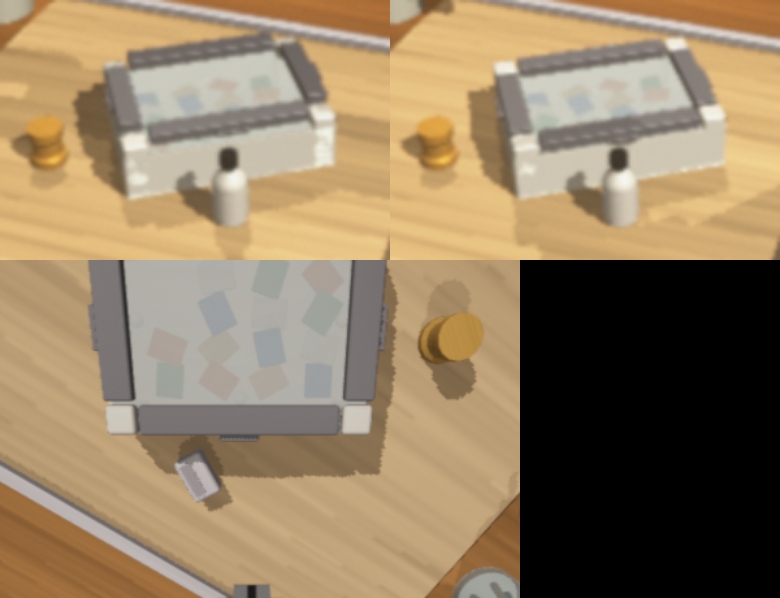

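The comparison shows all four rim sections down, flush with the corner blocks. The box, glue, loupe and sharpener are where they were.

```bash
python3 -c "
from plant import *
print(job_done())"
```

```text
the job is handed in; nothing more can be done
None
```

All four rim sections are pressed shut (each stopped firmly at about 72 mm, the shut height), nothing around the box was disturbed as far as the final pictures show, and the job was handed in at about 11 s with the arm clear.

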